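# Push the proud wheel stud home

## Task

On the larger hub, the one with five wheel studs, one stud head still stands proud of the flange: push it gently down with the fingertips until its head sits fully home on the flange like its neighbours, then withdraw clear. Do not pull it up, do not touch the other stud heads or the smaller four-stud hub (its own proud stud stays as it is), and leave the loose things on the bench where they stand.

Things in the scene. Friction and masses are not known exactly. Their poses are not given: they have to be found in the camera images.
- stud5 (a joint): the proud wheel stud of the larger, five-stud hub, sliding straight down: its travel in m, 0 when the underside of its head stands 20 mm above the flange, 0.020 when the head sits on the flange (its hard stop). It starts between 0 and 0.005. It moves against friction of about 4 N, has no spring, and stays where it is left; it can also be pulled up, which is wrong
- stud5_top (a point): centre of the top face of that proud stud's head (flat disc, 22 mm in diameter and 5 mm thick, black steel); it goes down with the stud and is 67 mm above the bench when seated. It lies 55 mm from the hub's axis
- hub5: the larger hub: aluminium flange 150 mm in diameter lying back side up on a fixed grey support cup (162 mm in diameter), a steel spigot (56 mm in diameter at its foot, 44 mm above) standing in its middle to 98 mm above the bench. Origin on the hub's axis at bench level, z up; its x axis points at the proud stud. The flange's top face is 62 mm above the bench. Five stud heads are spread evenly on a circle of 55 mm radius. Fixed to the bench
- stud4 (a joint): the proud wheel stud of the smaller, four-stud hub: travel as for the other, 0.020 would be seated; it must stay as it is
- stud4_top (a point): centre of the top face of the smaller hub's proud stud, 45 mm from that hub's axis; to be left alone
- hub4: the smaller hub, to be left alone: flange 124 mm in diameter on a support cup 136 mm in diameter, spigot 38 mm in diameter to 98 mm above the bench, four stud heads on a circle of 45 mm radius, one proud. Origin on its axis at bench level, x axis towards its proud stud. Fixed to the bench
- bearing: bystander: steel bearing ring, 72 mm outside and 45 mm inside diameter, 34 mm high, lying flat between the hubs; origin at the centre of its underside
- nut_a: bystander: steel wheel nut, 23 mm across and 18 mm high, standing between the hubs; origin at its underside
- nut_b: bystander: a like wheel nut nearer the robot; origin at its underside
- spare_stud: bystander: spare stud standing head down, 50 mm high, head 22 mm in diameter; origin at its underside
- socket: bystander: steel socket, 30 mm in diameter, 38 mm high, upright; origin at its underside
- grease_tin: bystander: grease tin, 74 mm in diameter, 90 mm high, upright; origin at its underside
- wrench: bystander: wrench 170 mm long, lying flat on the far side of the bench; its x axis runs along it
- hub5_seated1: seated stud head of the larger hub, 72 degrees anticlockwise (from above) from the proud one, 22 mm in diameter and 5 mm thick, black steel; origin at the centre of its top face, 67 mm above the bench; not to be touched
- hub5_seated2: seated stud head of the larger hub, 144 degrees anticlockwise (from above) from the proud one, 22 mm in diameter and 5 mm thick, black steel; origin at the centre of its top face, 67 mm above the bench; not to be touched
- hub5_seated3: seated stud head of the larger hub, 216 degrees anticlockwise (from above) from the proud one, 22 mm in diameter and 5 mm thick, black steel; origin at the centre of its top face, 67 mm above the bench; not to be touched
- hub5_seated4: seated stud head of the larger hub, 288 degrees anticlockwise (from above) from the proud one, 22 mm in diameter and 5 mm thick, black steel; origin at the centre of its top face, 67 mm above the bench; not to be touched
Not all that is in view belongs to the job. Leave any green or red look-alike of the hub5 alone.

How it is judged (in metres and radians):
On the way, in this order (a step that is already met when the one before it is completed fails the run):
1. the fingers push on the proud stud of the larger hub (contact force between the fingers and stud5 above 1 N), for 0.05 s.
2. its head is home on the flange (value of joint stud5 above 0.0185 m), for 0.2 s.
At the end, for the whole second after the job is handed in: the larger hub's stud is seated to within 1.5 mm and nothing rests on it; the smaller hub's proud stud is within 2 mm of where it started; the seven loose things are within 10 mm of where they stood (value of joint stud5 above 0.0185 m and distance of stud4_top from where it was at the start of the episode below 0.002 m and contact force between anything else and stud5 below 0.2 N and distance of each of bearing, nut_a, nut_b, spare_stud, socket, grease_tin, wrench from where it was at the start of the episode below 0.01 m); the robot touches nothing.
It fails at once if the stud is pulled up instead of pushed (value of joint stud5 below -0.002 m).
It fails at once if the stud is pressed hard or struck (over 45 N) (contact force between anything else and stud5 above 45 N).
It fails at once if another stud head of the larger hub is touched (over 1.5 N) (contact force between any of the fingers, the arm and hub5_seated1 above 1.5 N or contact force between any of the fingers, the arm and hub5_seated2 above 1.5 N or contact force between any of the fingers, the arm and hub5_seated3 above 1.5 N or contact force between any of the fingers, the arm and hub5_seated4 above 1.5 N).
It fails at once if the smaller hub is touched (over 1.5 N) or its proud stud shifted by 2 mm (contact force between any of the fingers, the arm and hub4 above 1.5 N or distance of stud4_top from where it was at the start of the episode above 0.002 m).
It fails at once if a loose thing is moved by more than 10 mm or lifted (distance of any of bearing, nut_a, nut_b, spare_stud, socket, grease_tin, wrench from where it was at the start of the episode above 0.01 m).
It also fails if it takes over 32 s, if anything falls off the work surface, if the arm or the gripper's body presses on something with over 40 N, if the wrist force passes 120 N, or if a joint passes its speed limit or range.

## Robot

A 6-joint arm with a two-finger parallel gripper is mounted at the origin on the work surface. World frame = base frame: x ahead of the robot, y to its left, z up, the work surface at z = 0. Lengths are in mm, angles in rad, forces in N, time in s.
With the tool pointing down it reaches from about 400 to 925 mm from the base axis. Payload 12.5 kg.
Tool frame: the origin (TCP) lies between the finger pads; the fingertips stand 11 mm ahead of it and the grasp point (between the pads) lies 8 mm behind it (env.tip_extent is the distance from the TCP to the fingertips, in mm); x points along the fingers, z is the direction in which the jaws open and shut, and the axes are right-handed (so a half turn about x gives the same grasp; the last joint's range is limited). The gripper opens to 95 mm and grips with 3 to 60 N. Pads are 20 mm wide; open, the fingers measure 119 mm over their backs; the gripper's body (75 mm by 180 mm) begins 59 mm behind the grasp point.
Start: joints at [1.181, 0.491, 1.559, -0, 1.092, -0.106], TCP at [174.986, 600.021, 225.661] pointing down, gripper open.
Joint ranges: [-3.1, 3.1], [-0.84, 2.19], [0.05, 2.79], [-1.13, 4.28], [0.06, 2.93], [-2.69, 2.69]. Speed limits (rad/s): [2.22, 2.22, 2.79, 3.14, 3.14, 3.14].

## Interface

Orientations are given as [roll, pitch, yaw] about the fixed x, y, z axes, in that order (R = Rz(yaw) Ry(pitch) Rx(roll)).
In Python, from cell import status, imaging, env gives the robot as it stands. The module is installed in compiled form; this text tells all that it offers.
- The arm moves only by the tool apply_moves, never from a script. Its argument "increments" is a list of rows, each a list of 5 numbers: the closure, from 0 (fully open) to 1 (shut), then the shift along the tool's x, y, z in mm, then the turn about the tool's x in degrees. A call has 1 to 10 rows; each row shifts and turns the commanded pose from where the row before left it, along the tool's axes as they then stand; what a row does not reach is not made up. A row lasts 1/10 s, in which the tool goes at most 50 mm and 8.59 degrees, less where a joint would pass 70% of its speed; a pose out of reach is approached as far as the arm can. A call with a gripper value outside its range is refused whole. The fingers move at their own pace and stop on an object; the grip force is fixed at half the most. Time passes only in rows, so rows that do not move let the fingers close. It gives the time, the measured TCP pose, the force and the opening at its end, in the units of the state.
- status.state(): the state, without advancing time (a new reading comes with each control period).
- imaging.read_camera(name): name is "side" or "top"; returns a dict with "pixels" (420x560x3 uint8, red, green, blue), "fovy" (degrees; the focal length in pixels is half the picture's height over the tangent of half this angle, whatever the lens; pixels are square), "cx", "cy" (the principal point, pixels), "R" (3x3) and "t" (3): a world point X has camera coordinates R X + t. Camera axes: x right, y down, z forward; pixel columns grow to the right and rows downward; lengths in mm; the calibration is good to about 2 mm. A picture is of the moment at which its call begins. There is no depth.
- env.job_done(): hands the job in, once; it reports no verdict.
The state is a dict: "t": time; "joints": joint angles; "qvel": joint speeds; "tau": joint torques, N m; "eef_pos": TCP position; "tcp_rot": TCP orientation; "ft_force": force on the tool from outside, world axes, zero at the start; "moment": the same for the moment, N m; "opening": opening from 0.0 (shut) to 1.0 (fully open).
Only numpy, scipy, OpenCV 4.12 (cv2) and the standard library are available. Lean on these libraries where they do the work, as an engineer would, in place of code of your own. Each camera call takes 0.05 s, during which the arm holds its last target. There are 200 camera calls.

## Working session

There is one attempt and no reset: what is moved stays moved. The work goes in short steps, Python scripts to look and compute and a tool call to move; the robot and the scene stay as the last step left them, time stands still between calls to the robot, and variables do not carry over. Pictures are saved under pics/ and viewed, about 8 in all and at most 12, crops included, and the job is handed in when it is done.

Besides the shell and the picture viewer there is one more tool, called after "Call:" in YAML: its name, and indented under it one key for each argument. apply_moves: Moves the arm, as the interface text tells. Its arguments: {"type":"object","properties":{"increments":{"type":"array"}},"required":["increments"]}

```bash
mkdir -p pics; python3 - <<'E'
from cell import status, imaging, env
import cv2, pickle
for n in("top","side"):
    c=imaging.read_camera(n); pickle.dump(c,open(n+"0.pkl","wb"))
    cv2.imwrite(f"pics/{n}0.png",c["pixels"][:,:,::-1]); print(n,c["fovy"],c["cx"],c["cy"],c["R"],c["t"])
print(status.state(),env.tip_extent)
E
```

```text
top 57.699543350858285 281.05538622665443 211.2494619846281 [[ 0.00758523 -0.99976369  0.02037204]
 [-0.99304399 -0.00992496 -0.11732488]
 [ 0.11749935 -0.0193404  -0.99288461]] [ -96.08391052  535.9706689  1099.94712199]
side 49.64866107033286 275.3408983657687 213.22823408586177 [[ 0.7056078  -0.70846164 -0.01413273]
 [-0.3947601  -0.37645065 -0.83812253]
 [ 0.58845739  0.59696483 -0.5452989 ]] [-422.43973764  264.2626773   948.92341119]
{'t': 0.1, 'joints': array([ 1.18137265e+00,  4.91497133e-01,  1.55937842e+00,  1.93095869e-05,
        1.09169698e+00, -1.05618964e-01]), 'qvel': array([ 1.36480177e-03, -1.44804774e-03, -9.25923483e-05, -5.99465409e-04,
        3.12387910e-04,  8.37992953e-04]), 'tau': array([ 3.74405034e-03, -6.13623047e+01, -2.58607686e+01,  6.94804103e-02,
        4.69878735e-02, -4.80763367e-05]), 'eef_pos': array([174.91609445, 599.81842521, 225.12498616]), 'tcp_rot': array([ 3.018497  ,  1.5698163 , -1.97770561]), 'ft_force': array([-0.21555932, -0.29054396,  0.46859657]), 'moment': array([-0.02602026,  0.01496897, -0.03704492]), 'opening': 1.0006393585521511} 11.0
```

View pics/top0.png

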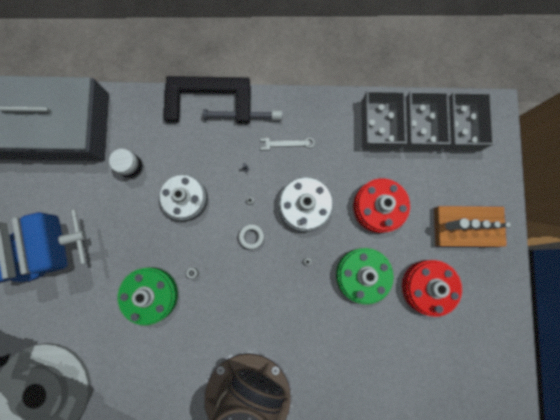

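View pics/side0.png

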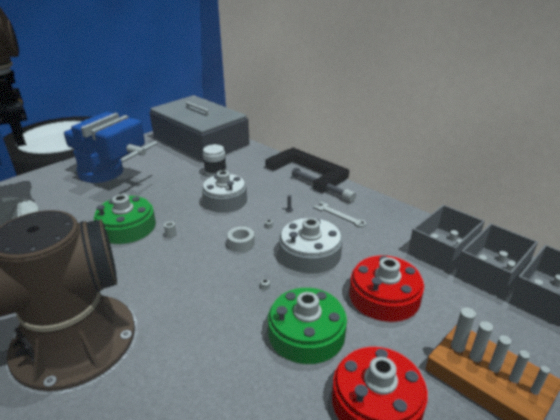

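The top view shows two aluminium hubs, the larger at (306,204) and the smaller at (183,198). The look-alikes are green at (147,296) and (366,276), and red at (382,205) and (433,288). I choose the white hub at top (306,204), side (310,240). Next I check it in a close crop.

```bash
python3 - <<'E'
import cv2, numpy as np
t=cv2.imread("pics/top0.png")[165:245,265:345]; s=cv2.imread("pics/side0.png")[205:285,270:350]
f=lambda a:cv2.resize(a,(400,400),interpolation=cv2.INTER_CUBIC)
cv2.imwrite("pics/crop1.png",np.hstack([f(t),f(s)]))
E
```

```text
(no output)
```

View pics/crop1.png

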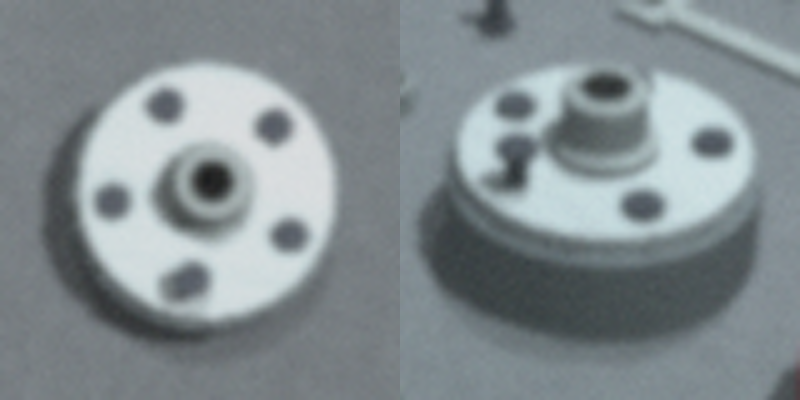

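The crop confirms the choice. The flange has five heads, and the proud one is at top (303,220.6), side (293.4,234.6), with a visible shank and shadow. Next I measure it.

```bash
cat > h.py <<'E'
import numpy as np, cv2
def ray(c,u,v):
    f=c["pixels"].shape[0]/2/np.tan(np.radians(c["fovy"]/2))
    d=c["R"].T@np.array([(u-c["cx"])/f,(v-c["cy"])/f,1]); return -c["R"].T@c["t"],d
def onz(c,u,v,z):
    o,d=ray(c,u,v); return o+d*(z-o[2])/d[2]
def proj(c,X):
    f=c["pixels"].shape[0]/2/np.tan(np.radians(c["fovy"]/2))
    p=c["R"]@np.array(X,float)+c["t"]; return p[:2]/p[2]*f+[c["cx"],c["cy"]]
def tri(c1,p1,c2,p2):
    a,d=ray(c1,*p1);b,e=ray(c2,*p2)
    s=np.linalg.lstsq(np.c_[d,-e],b-a,rcond=None)[0]
    return (a+s[0]*d+b+s[1]*e)/2,np.linalg.norm(a+s[0]*d-b-s[1]*e)
E
python3 - <<'E'
from h import *
import pickle
T=pickle.load(open("top0.pkl","rb"));S=pickle.load(open("side0.pkl","rb"))
def blobs(c,x0,x1,y0,y1):
    g=cv2.cvtColor(c["pixels"],cv2.COLOR_RGB2GRAY)[y0:y1,x0:x1]
    g=cv2.resize(g,None,fx=5,fy=5,interpolation=cv2.INTER_CUBIC)
    m=(g<150).astype(np.uint8)
    n,l,s,ce=cv2.connectedComponentsWithStats(m)
    return [((ce[i]-2)/5+[x0,y0],s[i,4]/25, s[i,:4]/5) for i in range(1,n) if s[i,4]>200]
tp=[];
for n,c,b in(("T",T,(265,345,165,245)),("S",S,(270,350,205,285))):
    for ce,a,bb in blobs(c,*b):
        print(n,ce.round(2),round(a,1),bb,onz(c,*ce,67).round(1))
print("spigot tri",tri(T,(265+211/5,165+181/5),S,(270+605/5,205+86/5)))
print("proud tri",tri(T,(303,220.6),S,(293.4,234.6)))
E
```

```text
T [303.66 205.48] 4279.0 [ 0.  0. 80. 80.] [ 550.1 -155.9   67. ]
T [297.58 185.74] 36.1 [29.4 17.8  7.2  6.8] [ 607.8 -138.1   67. ]
T [319.33 189.93] 35.4 [51.4 22.   7.   6.8] [ 596.2 -201.4   67. ]
T [301.99 206.13] 106.6 [30.6 31.6 17.8 16. ] [ 548.2 -151.    67. ]
T [306.9  200.88] 78.4 [37.4 31.6 10.2  9.8] [ 563.7 -165.3   67. ]
T [286.98 204.9 ] 36.5 [19.  37.   6.8  6.8] [ 551.3 -107.7   67. ]
T [322.42 211.69] 34.7 [54.4 44.   7.   6.2] [ 532.6 -210.1   67. ]
T [301.69 221.26] 55.7 [32.4 52.6  9.4  8. ] [ 504.3 -150.2   67. ]
S [307.29 250.57] 4405.5 [ 0.  0. 80. 80.] [ 499.6 -207.6   67. ]
S [341.69 207.97] 121.6 [59.  0. 21. 10.] [ 706.3 -149.7   67. ]
S [310.73 221.8 ] 67.2 [35.4 13.2 11.4  7.8] [ 597.4 -133.    67. ]
S [292.51 225.78] 37.8 [19.  18.2  8.   6.2] [ 551.2 -111.1   67. ]
S [303.76 233.78] 316.0 [16.4 19.4 33.  19.4] [ 544.9 -155.7   67. ]
S [332.04 233.16] 37.3 [58.4 25.8  8.2  5.6] [ 595.9 -205.1   67. ]
S [318.06 245.85] 43.6 [44.2 38.2  8.6  6.4] [ 531.5 -214.    67. ]
spigot tri (array([ 613.25706096, -243.72475938,  105.82679088]), np.float64(194.87847465964592))
proud tri (array([ 505.99965594, -153.87918276,   83.50141995]), np.float64(3.415783778403964))
```

```bash
python3 - <<'E'
from h import *
import pickle
T=pickle.load(open("top0.pkl","rb"));S=pickle.load(open("side0.pkl","rb"))
# seated1..4 order anticlockwise from the proud one (proud is toward -x, ccw next -> -y side)
t=[onz(T,*p,67)[:2] for p in((322.42,211.69),(319.33,189.93),(297.58,185.74),(286.98,204.9))]
s=[onz(S,*p,67)[:2] for p in((318.06,245.85),(332.04,233.16))]+[None]+[onz(S,292.51,225.78,67)[:2]]
for pts in(t,s):
    k=[i for i in range(4) if pts[i] is not None]
    A=[];b=[]
    for i in k:
        th=np.radians(72*(i+1));c,q=np.cos(th),np.sin(th)
        A+= [[1,0,c,-q],[0,1,q,c]]; b+=list(pts[i])
    x,r,*_=np.linalg.lstsq(np.array(A),np.array(b),rcond=None)
    print("axis",x[:2],"R",np.hypot(*x[2:]),"proud",x[:2]+x[2:]*55/np.hypot(*x[2:]),"ang",np.arctan2(x[3],x[2]),r)
    print(proj(T,[*x[:2],98]),proj(S,[*x[:2],98]))
print(tri(T,(307.2,201.2),S,(311.0,222.2)))
for n in [(250,201),(307,262),(251,236),(244,168)]: print(onz(T,*n,20))
print(onz(T,183,198,62),onz(T,123,162,90),onz(T,192,273,30))
E
```

```text
axis [ 558.54665872 -161.87967716] R 54.68147053287069 proud [ 504.44114185 -152.00075795] ang 2.9609958398383864 [0.03175831]
[306.66955035 201.08006104] [309.55453604 222.31735105]
axis [ 558.08572097 -165.53170946] R 54.97415235991571 proud [ 504.02420819 -155.4147516 ] ang 2.9565945308358 [0.27799122]
[307.96697261 201.25597114] [310.5418465  222.96532064]
(array([ 559.12351027, -164.26211871,   98.91073758]), np.float64(2.797738287315211))
[568.39249301   2.06419855  20.        ]
[ 387.70804235 -169.60999575   20.        ]
[463.20867033  -2.71037699  20.        ]
[669.48068878  22.0035391   20.        ]
[569.02570314 192.87959022  62.        ] [666.25629335 359.4756881   90.        ] [353.69677464 166.21414506  30.        ]
```

```bash
cat >> h.py <<'E'
from scipy.spatial.transform import Rotation
def togo(target):
    from cell import status
    s=status.state(); R=Rotation.from_euler("xyz",s["tcp_rot"]).as_matrix()
    print("t",s["t"],"pos",s["eef_pos"].round(2),"F",s["ft_force"].round(2),"open",round(s["opening"],3)); return R,(R.T@(np.array(target)-s["eef_pos"])).round(2)
E
python3 - <<'E'
from h import *
for p in((450,350,225),(504.2,-153.7,225)):
    R,d=togo(p);print(d)
print(R.round(4))
E
```

```text
t 0.1 pos [174.92 599.82 225.12] F [-0.22 -0.29  0.47] open 1.001
[ 2.4000e-01 -3.3403e+02 -1.6280e+02]
t 0.1 pos [174.92 599.82 225.12] F [-0.22 -0.29  0.47] open 1.001
[   0.68 -527.11 -631.17]
[[-4.0e-04 -9.6e-01  2.8e-01]
 [-9.0e-04  2.8e-01  9.6e-01]
 [-1.0e+00  1.0e-04 -1.0e-03]]
```

Call:
apply_moves:
  increments:
    - [1,0,-20,-10,0]
    - [1,0,-40,-20,0]
    - [1,0,-40,-20,0]
    - [1,0,-40,-20,0]
    - [1,0,-40,-20,0]
    - [1,0,-40,-20,0]
    - [1,0,-40,-20,0]
    - [1,0,-40,-20,0]
    - [1,0,-20,-10,0]
    - [1,0,0,0,0]

```text
t: 1.1
eef_pos: [439.2, 354.9, 225.3]
tcp_rot: [3.041, 1.57, -1.959]
ft_force: [-1.0, 0.1, 0.2]
opening: 0.214
```

```bash
python3 - <<'E'
from h import *
print(togo((504.2,-153.7,225)))
E
```

```text
t 1.1 pos [439.22 354.9  225.3 ] F [-0.97  0.13  0.18] open 0.214
(array([[-1.53456097e-04, -9.59040669e-01,  2.83268375e-01],
       [-3.75700227e-04,  2.83268414e-01,  9.59040596e-01],
       [-9.99999918e-01,  4.07466336e-05, -4.03781062e-04]]), array([   0.48, -206.39, -469.36]))
```

Call:
apply_moves:
  increments:
    - [1,0,-9,-20,0]
    - [1,0,-19,-42,0]
    - [1,0,-19,-42,0]
    - [1,0,-19,-42,0]
    - [1,0,-19,-42,0]
    - [1,0,-19,-42,0]
    - [1,0,-19,-42,0]
    - [1,0,-19,-42,0]
    - [1,0,-19,-42,0]
    - [1,0,-19,-42,0]

```text
t: 2.1
eef_pos: [498.6, -76.5, 225.6]
tcp_rot: [0.542, 1.57, 1.83]
ft_force: [1.3, 0.5, 0.3]
opening: 0.005
```

Call:
apply_moves:
  increments:
    - [1,0,-15,-35,0]
    - [1,0,-8,-20,0]
    - [1,0,0,0,0]
    - [1,0,0,0,0]
    - [1,0,0,0,0]

```text
t: 2.6
eef_pos: [505.3, -133.5, 225.6]
tcp_rot: [0.901, 1.57, 2.189]
ft_force: [-0.1, 0.4, 0.3]
opening: 0.003
```

```bash
python3 - <<'E'
from h import *
print(togo((504.2,-153.7,105)))
E
```

```text
t 2.6 pos [ 505.3  -133.47  225.58] F [-0.13  0.42  0.29] open 0.003
(array([[-2.94526729e-04, -9.60343588e-01,  2.78819127e-01],
       [ 4.13737990e-04,  2.78818998e-01,  9.60343582e-01],
       [-9.99999871e-01,  3.98204919e-04,  3.15210979e-04]]), array([120.57,  -4.64, -19.77]))
```

Call:
apply_moves:
  increments:
    - [1,0,-2.5,-10,0]
    - [1,0,-2,-10,0]
    - [1,15,0,0,0]
    - [1,25,0,0,0]
    - [1,25,0,0,0]
    - [1,25,0,0,0]
    - [1,15,0,0,0]
    - [1,5,0,0,0]
    - [1,0,0,0,0]
    - [1,0,0,0,0]

```text
t: 3.6
eef_pos: [504.5, -155.6, 116.3]
tcp_rot: [-1.636, 1.57, -0.349]
ft_force: [0.2, -0.3, -0.6]
opening: 0.006
```

```bash
python3 - <<'E'
from h import *
from cell import imaging
print(togo((504.2,-153.7,105))[1])
f=[]
for n,b in(("top",(260,165)),("side",(250,190))):
    c=imaging.read_camera(n); x,y=b
    f.append(cv2.resize(c["pixels"][y:y+90,x:x+90,::-1],(400,400),interpolation=cv2.INTER_CUBIC))
cv2.imwrite("pics/c2.png",np.hstack(f))
E
```

```text
t 3.6 pos [ 504.49 -155.64  116.32] F [ 0.23 -0.35 -0.62] open 0.006
[11.32  0.83  1.78]
```

View pics/c2.png

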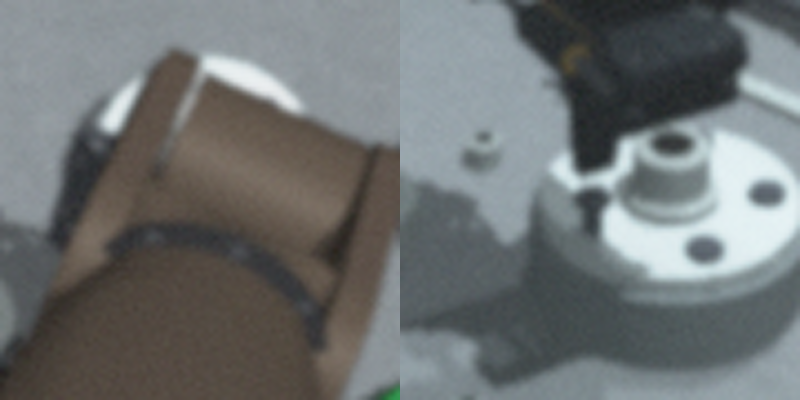

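The side view shows the shut fingertips, crop (595,165), directly above the proud head at crop (592,197). The top view is blocked by the arm. I descend gently.

Call:
apply_moves:
  increments:
    - [1,3,0.5,1,0]
    - [1,5,0.5,1,0]
    - [1,5,0,0,0]
    - [1,3,0,0,0]
    - [1,2,0,0,0]
    - [1,2,0,0,0]
    - [1,2,0,0,0]
    - [1,2,0,0,0]
    - [1,2,0,0,0]
    - [1,0,0,0,0]

```text
t: 4.7
eef_pos: [503.8, -153.2, 89.3]
tcp_rot: [0.469, 1.571, 1.756]
ft_force: [0.4, 0.3, -0.7]
opening: 0.007
```

Call:
apply_moves:
  increments:
    - [1,1.5,0,0,0]
    - [1,1.5,0,0,0]

```text
t: 4.9
eef_pos: [503.9, -153.2, 86.6]
tcp_rot: [-1.61, 1.57, -0.323]
ft_force: [-0.7, 0.2, 4.2]
opening: 0.008
```

```bash
python3 - <<'E'
from h import *
from cell import imaging
print(togo((504.2,-153.7,78))[1])
c=imaging.read_camera("side"); x,y=250,190
cv2.imwrite("pics/c3.png",cv2.resize(c["pixels"][y:y+90,x:x+90,::-1],(500,500),interpolation=cv2.INTER_CUBIC))
E
```

```text
t 4.9 pos [ 503.9  -153.25   86.65] F [-0.66  0.21  4.18] open 0.008
[ 8.65 -0.41 -0.35]
```

View pics/c3.png

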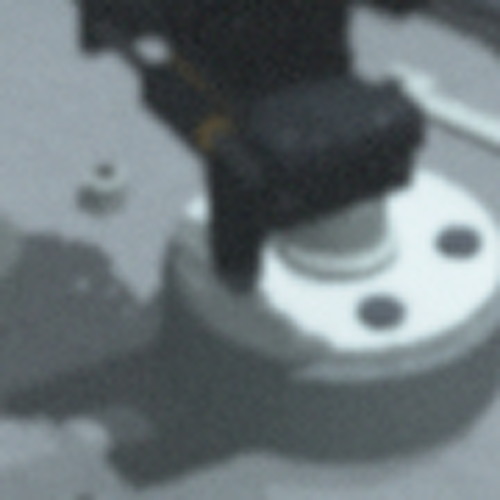

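The fingertips are on the stud at crop (240,285), and the force reads 4.2 N, which matches the stud's friction. I keep pushing.

Call:
apply_moves:
  increments:
    - [1,1.5,0,0,0]
    - [1,1.5,0,0,0]
    - [1,1.5,0,0,0]
    - [1,1.5,0,0,0]

```text
t: 5.35
eef_pos: [503.9, -153.2, 80.5]
tcp_rot: [-1.5, 1.57, -0.213]
ft_force: [-0.0, -1.0, 3.5]
opening: 0.003
```

Call:
apply_moves:
  increments:
    - [1,1,0,0,0]
    - [1,1,0,0,0]

```text
t: 5.55
eef_pos: [503.9, -153.2, 78.6]
tcp_rot: [-1.428, 1.57, -0.141]
ft_force: [0.4, -0.7, 3.1]
opening: 0.001
```

Call:
apply_moves:
  increments:
    - [1,0.5,0,0,0]
    - [1,0.3,0,0,0]

```text
t: 5.75
eef_pos: [503.9, -153.2, 78.2]
tcp_rot: [-1.586, 1.57, -0.299]
ft_force: [-2.5, 0.9, 11.9]
opening: 0.003
```

Call:
apply_moves:
  increments:
    - [1,0.2,0,0,0]
    - [1,0,0,0,0]

```text
t: 5.95
eef_pos: [503.9, -153.3, 78.2]
tcp_rot: [-1.641, 1.57, -0.354]
ft_force: [-0.8, -0.0, 11.5]
opening: 0.006
```

The stud is at its hard stop: the tip is at about 67 mm and the force rose to 11.5 N. I hold briefly, then withdraw straight up.

Call:
apply_moves:
  increments:
    - [1,0,0,0,0]
    - [1,-2,0,0,0]
    - [1,-8,0,0,0]
    - [1,-20,0,0,0]
    - [1,-30,0,0,0]
    - [1,-40,0,0,0]
    - [1,-30,0,0,0]
    - [1,-15,0,0,0]
    - [1,0,0,0,0]

```text
t: 6.85
eef_pos: [504.2, -153.3, 224.8]
tcp_rot: [-1.678, 1.567, -0.391]
ft_force: [-0.5, -0.6, -0.4]
opening: 0.003
```

Call:
apply_moves:
  increments:
    - [1,0,10,20,0]
    - [1,0,15,40,0]
    - [1,0,15,40,0]
    - [1,0,15,40,0]
    - [1,0,15,40,0]
    - [1,0,8,20,0]
    - [1,0,0,0,0]
    - [1,0,0,0,0]

```text
t: 7.65
eef_pos: [484.6, 60.7, 221.9]
tcp_rot: [1.911, 1.57, -3.084]
ft_force: [0.3, 0.4, -0.3]
opening: 0.001
```

```bash
python3 - <<'E'
from h import *
from cell import imaging
print(togo((504.2,-153.7,78))[1])
f=[]
for n,b in(("top",(265,165)),("side",(270,205))):
    c=imaging.read_camera(n); x,y=b
    f.append(cv2.resize(c["pixels"][y:y+80,x:x+80,::-1],(400,400),interpolation=cv2.INTER_CUBIC))
    cv2.imwrite(f"pics/{n}9.png",c["pixels"][:,:,::-1])
cv2.imwrite("pics/c4.png",np.hstack(f))
E
```

```text
t 7.65 pos [484.56  60.7  221.88] F [ 0.29  0.36 -0.32] open 0.001
[ 143.87  -78.81 -200.37]
```

View pics/c4.png

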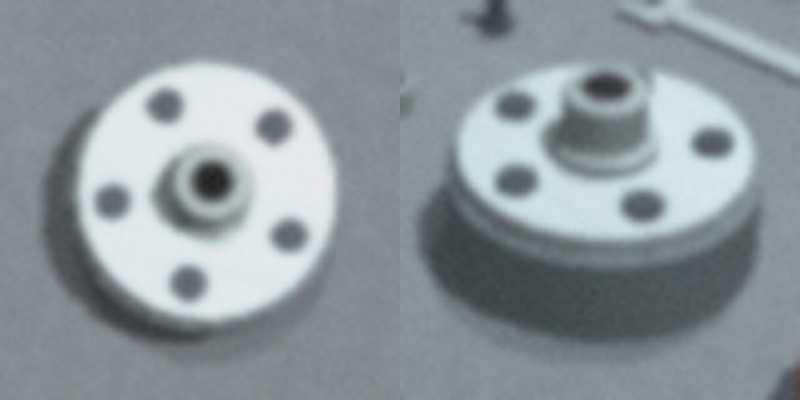

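View pics/side9.png

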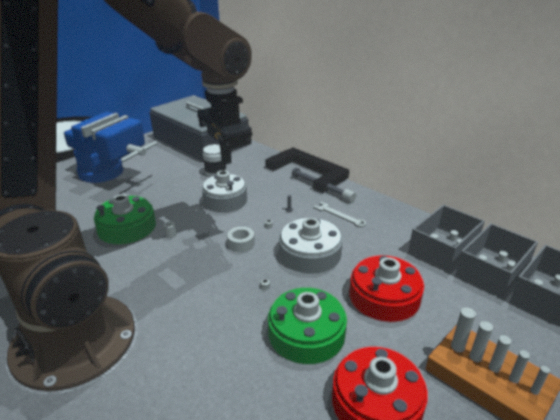

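The proud head now lies flush like its neighbours, at top crop (188,283) and side crop (517,181), with no shank or shadow. The loose things stand where they were, and the arm is clear at z = 222 mm. I hand the job in.

```bash
python3 -c "
from cell import env; print(env.job_done())"
```

```text
the job is handed in; nothing more can be done
None
```

The proud stud on the larger five-stud hub is pushed home, and I handed the job in at about 7.7 s. No verdict is reported.

- **Push:** I used the shut fingertips, starting over the stud at about (504, -153) mm. The push took about 4 N, matching the stud's friction. It stopped firmly with the fingertips at about 67 mm height and about 12 N, then I withdrew straight up and moved aside.
- **Last checks:** In both views all five heads look flush, with no shank or shadow under the fifth. The force on the tool is back to about zero. In the side view, the smaller hub and the loose things I could see look unmoved. I judged that by eye rather than measuring it, and the arm partly covers the grease tin there.
- **Disagreement:** The two cameras differed by about 3.5 mm in y on the stud's position. I aimed midway between them, and that was close enough.

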